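# Hook a dropped capacitor ring out from behind a wire guard

### The job

A steel ring was dropped behind the fixed wire guard of the open power-supply chassis: take the hooked rod by its handle, hook the ring from under the guard and draw it out gently until you feel it press against the low stop bar at the front, holding a pull of about 6 N there for half a second (never press the ring with more than 12 N, nor the chassis with more than 20 N). Then lift the hook out, leave the ring lying flat on the open deck clear of the guard, and lay the rod on the bench as it lay before, standing on its handle with the hook clear of the chassis. Never touch the ring with the gripper, and leave the other things alone.

Things in the scene. Friction and masses are not known exactly. Their poses are not given: they have to be found in the camera images.
- chassis: Fixed open aluminium chassis: flat deck 260 (x) by 200 (y) by 12 mm thick, the greater part under a wire guard. Origin: on the deck's underside, at bench level, midway across it; z up, +x points into the guard, the open front faces -x. Deck x=-140 to 120 mm, guard x=-30 to 120 mm, side sheets y=+-98 mm; components 16 to 30 mm tall along the rear from x=97 mm. Its +x lies within 0.2 rad of world +y.
- mouth (a point): Middle of the guard's mouth at deck level (chassis x=-30, y=0, z=12 mm). The mouth is 175 mm wide and 55 mm high above the deck, under a 20 mm lintel; the wire roof is 72 mm above the deck. The open apron in front of the mouth is 49 to 83 mm long up to the stop bar.
- stop_slots (a point): Middle of the stop bar's slots at deck level (chassis x=-113, y=0, z=12 mm; axes as the chassis). The bar, 10 mm thick, 200 mm long, 5 mm high, lies straight across the deck, clamped rigidly in the slots: its face towards the guard stands anywhere from here to 34 mm farther along chassis +x. Where is not measured: feel for it. A ring against it has its centre 20 mm beyond that face.
- ring: Loose plain steel ring lying flat on the deck behind the guard: outer diameter 40, hole 24, height 8 mm, about 55 g. Origin: centre of its underside, z up. It starts at chassis x=20 to 60 mm, y within 35 mm.
- hook_rod: Loose hooked rod, 190 g. Black handle block 100 (x) by 24 wide (y) by 34 mm tall. Origin: centre of the handle's underside; z up, +x along the rod. A 7 mm steel rod runs from x=50 to 290 mm, axis 20 mm above the underside, ending in a 6 mm thick prong bent straight down. Stands stably on its handle; take it across the 24 mm from above. Balance point about x=35 mm.
- hook_tip (a point): Lowest point of the prong, rounded: 290 mm along the hooked rod's x from the handle's centre, 2 mm above the level of the handle's underside.
- spool: Bystander: grey solder spool, 48 mm in diameter, 36 mm tall, standing. Origin: centre of its underside.
- heatsink: Bystander: finned aluminium heat sink 50 by 40 by 30 mm. Origin: centre of its underside.
- driver: Bystander: screwdriver with black handle lying on the bench, along its x, handle to -x.
Mind the look-alikes: they are no part of the job. Of the things that look like the ring, the smallest one is meant.

How it is judged:
On the way, in this order (a step that is already met when the one before it is completed fails the run):
1. the hooked rod bears on the ring while the ring is still behind the guard (contact force between hook_rod and ring above 0.1 N and x of ring in the frame of chassis above -0.01 m), for 0.04 s.
2. the hooked rod pulls the ring, out on the open deck, against the stop bar with at least 4 N for 0.2 s (contact force between ring and chassis above 4 N and contact force between hook_rod and ring above 2.5 N and x of ring in the frame of chassis below -0.055 m), for 0.2 s.
At the end, for the whole second after the job is handed in: The ring lies flat on the open deck, all of it in front of the guard's mouth (centre 22 mm or more out); the hooked rod stands on its handle on the bench (tilt under 0.1 rad), its hook at least 2 mm outside the front or sides of the deck, touching neither chassis nor ring; all at rest (x of ring in the frame of chassis between -0.1 and -0.052 m and y of ring in the frame of stop_slots between -0.09 and 0.09 m and z of ring in the frame of stop_slots below 0.003 m and angle between each of ring, hook_rod's own z axis and vertical below 0.1 rad and linear speed of each of ring, hook_rod below 0.02 m/s and contact force between hook_rod and chassis below 0.05 N and contact force between hook_rod and ring below 0.05 N and (x of hook_tip in the frame of chassis below -0.142 m or y of hook_tip in the frame of chassis below -0.102 m or y of hook_tip in the frame of chassis above 0.102 m) and height (world z) of hook_rod between -0.005 and 0.005 m).
It fails at once if the ring is pressed on the chassis or its stop bar with more than 12 N (contact force between ring and chassis above 12 N).
It fails at once if the fingers or the arm touch the ring (contact force between any of the fingers, the arm and ring above 0.1 N).
It fails at once if more than 20 N on the chassis from the rod or the robot (contact force between any of hook_rod, the arm, the fingers and chassis above 20 N).
It fails at once if a bystander (spool, heat sink, screwdriver) is moved by more than 15 mm (distance of any of spool, heatsink, driver from where it was at the start of the episode above 0.015 m).
It also fails if it takes over 67 s, if anything falls off the work surface, if the arm or the gripper's body presses on something with over 40 N, if the wrist force passes 120 N, or if a joint passes its speed limit or range.

### The arm

A 6-joint arm with a two-finger parallel gripper is mounted at the origin on the work surface. World frame = base frame: x ahead of the robot, y to its left, z up, the work surface at z = 0. Lengths are in m, angles in rad, forces in N, time in s.
With the tool pointing down it reaches from about 0.325 to 0.9 m from the base axis. Payload 3.5 kg.
Tool frame: the origin (TCP) lies on the front face of the gripper's body, between the roots of the fingers; the fingertips stand 73 mm ahead of it and the grasp point (between the pads) lies 54 mm ahead of it; z points along the fingers, y is the direction in which the jaws open and shut (so a half turn about z gives the same grasp; the last joint's range is limited). The gripper opens to 85 mm and grips with 20 to 120 N. Pads are 22 mm wide; open, the fingers measure 114 mm over their backs; the gripper's body (76 mm by 85 mm) begins 54 mm behind the grasp point. The pads swing forward as they close: fully open they stand 13 mm farther back than shut.
Start: joints at [-1.388, 0.276, -0.026, 1.268, 0, 1.467], TCP at [0.176, -0.6, 0.304] pointing down, gripper open.
Joint ranges: [-3.12, 3.12], [-0.85, 1.88], [-1.08, 1.24], [-1.95, 2.15], [-1.57, 1.53], [-3.14, 3.14]. Speed limits (rad/s): [2.57, 2.57, 3.14, 3.14, 3.14, 3.14].

### API

Orientations are given as a 3x3 rotation matrix whose columns are the frame's x, y, z axes.
In Python, from plant import read_state, camera, camera_model, hand_in, spot_in gives the robot as it stands.
- The arm moves only by the shell command python3 -m creep 'ROWS' [FORCE]. ROWS is text: rows parted by semicolons, each of 7 numbers parted by spaces: the shift along the tool's x, y, z in units of 300 mm (1.0 is 300 mm), then the turn, a rotation vector about the tool's x, y, z in units of 90 degrees (1.0 is 90 degrees), then the closure, from 0 (fully open) to 1 (shut). In form: tx ty tz ax ay az jaw; .... A call has 1 to 20 rows; each row is the pose to reach, as a shift and turn from the pose commanded when the call began, along the tool's axes at that moment; what a row does not reach only later rows make up. A row lasts 1/8 s, in which the tool goes at most 62.5 mm and 10.7 degrees, less where a joint would pass 70% of its speed; a pose out of reach is approached as far as the arm can. A call with a number of a shift or a turn outside -1 to 1 is refused whole. A call with a gripper value outside its range is refused whole. The fingers move at their own pace and stop on an object; FORCE is the grip in N (left out, the last holds). Time passes only in rows, so rows that repeat a pose let the fingers close. It gives the time, the measured TCP pose, the force and the opening at its end, in the units of the state.
- read_state(): the state, without advancing time (a new reading comes with each control period).
- camera(name): name is "scene" or "top"; returns (picture, depth): 480x640x3 uint8, red, green, blue; 480x640 float32, m along the optical axis (not along the pixel's ray), 0 where there is no reading.
- camera_model(name): a dict with "fx", "fy", "cx", "cy" (pixels), "origin" and "rotation" of the camera in the world. Camera axes: x right, y up, looking along -z (the intrinsics and any distortion apply to the point x, -y, -z); pixel columns grow to the right and rows downward; lengths in m; the calibration is good to about 2 mm. A picture is of the moment at which its call begins. camera_model takes no time and is no camera call.
- hand_in(): hands the job in, once; it reports no verdict.
Trained networks look in the newest picture that a camera, given by its name, has taken for a name from the list of things; names that differ only in an ending like _2 or _b are one class to them, and where a whole thing is asked for, a point or a joint stands for the part that bears it (a point fixed in the world has none). Each returns a list of dicts, best first, with "p" (0 to 1); they miss things now and then, are a little off and sometimes report something else, mostly with a low value. They report only what shows in the picture. A call takes as long as a camera call. They do not tell look-alikes from the thing itself.
- spot_in(camera, query): "at" ([x, y, z] in m, in world coordinates, good to about 4 mm: the middle of the surface that is visible of it).
The state is a dict: "t": time; "qpos": joint angles; "qvel": joint speeds; "tau": joint torques, N m; "eef_pos": TCP position; "tool_rot": TCP orientation; "force": force on the tool from outside, world axes, zero at the start; "wrist_torque": the same for the moment, N m; "grip_width": finger opening in m.
Only numpy, scipy, OpenCV 4.12 (cv2) and the standard library are available. Lean on these libraries where they do the work, as an engineer would, in place of code of your own. Each camera call takes 0.05 s, during which the arm holds its last target. There are 200 camera calls.

## Working session

There is one attempt and no reset: what is moved stays moved. The work goes in short steps, Python scripts to look and compute and a shell command to move; the robot and the scene stay as the last step left them, time stands still between calls to the robot, and variables do not carry over. Pictures are saved under pics/ and viewed, about 8 in all and at most 12, crops included, and the job is handed in when it is done.

```bash
mkdir -p pics; ls; cat > h.py <<'E'
import numpy as np, cv2
from plant import read_state, camera, camera_model, hand_in, spot_in
def world(name,u,v,d):
    m=camera_model(name); u=np.asarray(u,float);v=np.asarray(v,float)
    p=np.stack([(u-m['cx'])/m['fx']*d,-(v-m['cy'])/m['fy']*d,-d],-1)
    return p@np.array(m['rotation']).T+np.array(m['origin'])
def pix(name,P):
    m=camera_model(name); p=(np.asarray(P)-m['origin'])@np.array(m['rotation'])
    return m['cx']+m['fx']*p[...,0]/-p[...,2], m['cy']-m['fy']*p[...,1]/-p[...,2]
E
python3 - <<'E'
from h import *
for n in ("scene","top"):
    r,d=camera(n); cv2.imwrite(f"pics/{n}0.png",r[...,::-1]); np.save(f"pics/{n}0d.npy",d)
    print(n,camera_model(n))
    for q in ("ring","hook_rod","chassis","spool","heatsink","driver"):
        for o in spot_in(n,q)[:4]: print(q,np.round(o['at'],3),round(o['p'],2),np.round(pix(n,np.array(o['at'])),0))
print(read_state())
E
```

```text
pics
scene {'fx': 565.5518333218258, 'fy': 565.5518333218258, 'cx': 317.838539452428, 'cy': 237.24831020033056, 'origin': array([1.09119793, 0.51483026, 0.90607179]), 'rotation': array([[-0.71321385, -0.52326268,  0.46639272],
       [ 0.70082088, -0.51972808,  0.48860293],
       [-0.01327028,  0.67533613,  0.73739068]])}
ring [0.478 0.224 0.019] 0.69 [446. 303.]
ring [0.356 0.299 0.006] 0.66 [514. 294.]
ring [0.332 0.172 0.011] 0.55 [468. 251.]
hook_rod [ 0.465 -0.215  0.023] 0.72 [295. 189.]
chassis [0.517 0.179 0.011] 0.92 [414. 304.]
spool [0.771 0.084 0.037] 0.55 [283. 348.]
heatsink [0.73  0.261 0.024] 0.75 [373. 402.]
driver [ 0.622 -0.39   0.02 ] 0.88 [194. 187.]
top {'fx': 615.5741513957895, 'fy': 615.5741513957895, 'cx': 323.25911114358485, 'cy': 233.8288534379029, 'origin': array([ 0.28382454, -0.07755305,  1.23117647]), 'rotation': array([[ 0.03375567,  0.97398476, -0.22408537],
       [-0.99941417,  0.03416214, -0.00206391],
       [ 0.00564502,  0.22402376,  0.97456733]])}
ring [0.348 0.296 0.008] 0.9 [131. 335.]
ring [0.334 0.174 0.014] 0.76 [192. 345.]
hook_rod [ 0.4
[... 329 characters left out ...]
87e-02,  1.26799747e+00,
        1.30440137e-06,  1.46736923e+00]), 'qvel': array([-0.0012392 ,  0.00190486, -0.00059148, -0.00120497, -0.00185453,
       -0.00017266]), 'tau': array([-9.70553338e-04, -4.45314682e+01,  2.95485395e+01,  6.17754886e-04,
       -7.13219879e-05, -2.83052856e-06]), 'eef_pos': array([ 0.17618019, -0.59966952,  0.30395419]), 'tool_rot': array([[ 9.59436461e-01,  2.81924950e-01,  1.47920302e-05],
       [ 2.81924951e-01, -9.59436458e-01, -7.30153539e-05],
       [-6.39283701e-06,  7.42238351e-05, -9.99999997e-01]]), 'force': array([-1.17579359,  0.69413978, -0.02235231]), 'wrist_torque': array([0.02104512, 0.00516396, 0.05457394]), 'grip_width': 0.08536166221654619}
```

View pics/top0.png

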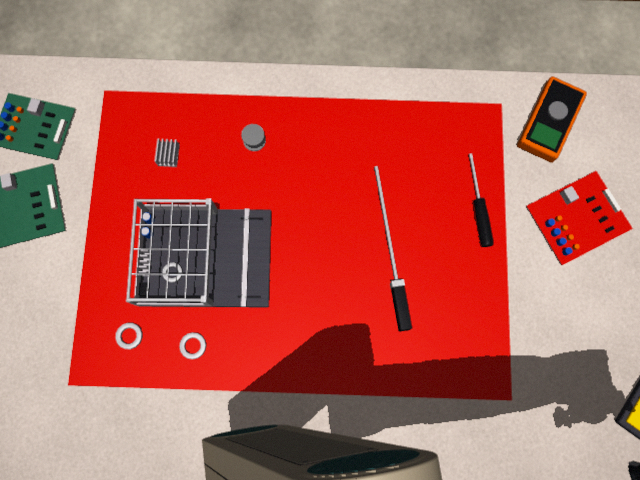

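View pics/scene0.png

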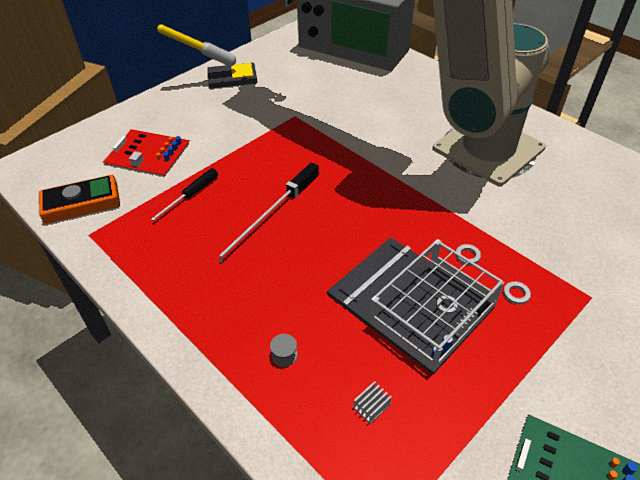

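Top view: the small ring is under the guard at (172,272), with larger look-alikes at (128,336) and (192,346). The stop bar is near column 245, the rod handle at (402,305) and the hook at (376,166). Next I'll zoom in for exact geometry.

```bash
cat >> h.py <<'E'
def onz(name,u,v,z):
    m=camera_model(name); o=np.array(m['origin']); r=world(name,u,v,1.0)-o
    return o+r*(z-o[2])/r[2]
E
python3 - <<'E'
from h import *
r=cv2.imread("pics/top0.png"); s=cv2.imread("pics/scene0.png")
cv2.imwrite("pics/c1.png",cv2.resize(r[190:315,120:280],None,fx=5,fy=4.8,interpolation=cv2.INTER_CUBIC)[:600,:800])
d=np.load("pics/top0d.npy")
# rod: non-red in mat region
b,g,rr=[r[...,i].astype(int) for i in range(3)]
reg=np.zeros(r.shape[:2],bool); reg[155:340,365:425]=1
nr=reg&~((rr>90)&(g<60)&(b<60)); nr&=~((rr<110)&(rr>60)&(g<15))
v,u=np.nonzero(nr); W=world("top",u,v,d[v,u]); 
k=(W[:,2]>0.008)&(W[:,2]<.06); v,u,W=v[k],u[k],W[k]
hd=W[(W[:,2]>0.027)]; print("handle top",len(hd),hd.mean(0),np.median(hd[:,2]))
bl=nr&(rr<70); vv,uu=np.nonzero(bl); c=cv2.minAreaRect(np.stack([uu,vv],1).astype(np.float32)); print(c)
for p in cv2.boxPoints(c): print(onz("top",*p,0.034))
st=(nr&(g>90)); vv,uu=np.nonzero(st)
for row in (168,180,200,220,240,260,275):
    q=uu[vv==row]; 
    if len(q): print(row,q.mean(),len(q),onz("top",q.mean(),row,0.0235))
print("toprow",vv.min(), uu[vv==vv.min()])
E
```

```text
handle top 634 [ 0.43309628 -0.22965184  0.0337972 ] 0.03397833912996029
((400.7062683105469, 306.3136901855469), (47.78022003173828, 13.219680786132812), 79.50852966308594)
[ 0.46277227 -0.20888256  0.034     ]
[ 0.46841287 -0.23434176  0.034     ]
[ 0.37759861 -0.25156335  0.034     ]
[ 0.37214267 -0.22651646  0.034     ]
168 376.0 3 [ 0.70471909 -0.1791244   0.0235    ]
180 378.0 3 [ 0.67891654 -0.18361272  0.0235    ]
200 382.0 3 [ 0.63647899 -0.19236295  0.0235    ]
220 385.5 4 [ 0.59464014 -0.19997003  0.0235    ]
240 389.0 3 [ 0.55342244 -0.20746419  0.0235    ]
260 392.5 4 [ 0.51281214 -0.2148479   0.0235    ]
275 395.5 4 [ 0.48277081 -0.2210587   0.0235    ]
toprow 166 [375 376 377]
```

View pics/c1.png

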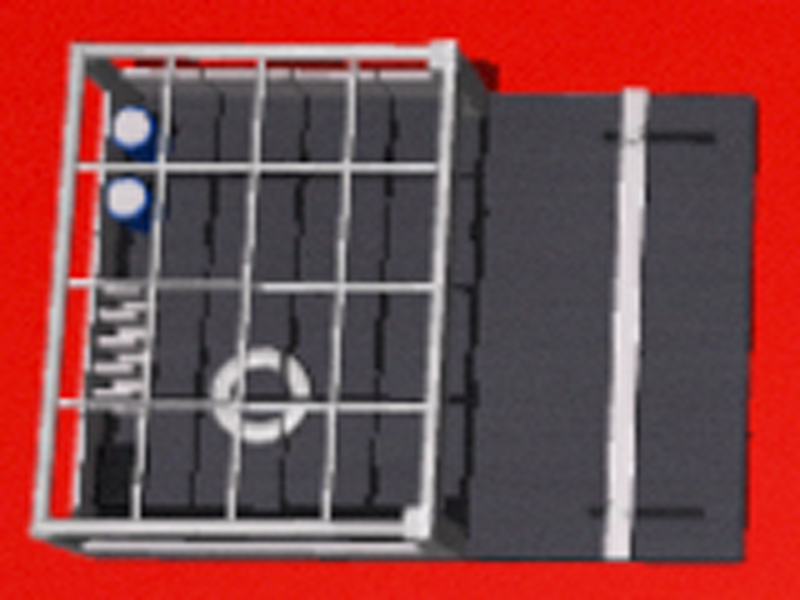

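```bash
cat >> h.py <<'E'
P=lambda x,y,z: onz("top",120+x/5,190+y/4.8,z)
A=P(756,95,.012);B=P(743,560,.012)
_m=(A+B)/2; _y=(B-A)[:2]; 
E
python3 - <<'E'
from h import *
print("front corners",A,B,np.linalg.norm(A-B))
# y axis: +x ~ world +y so chassis +y ~ world -x ; B is nearer robot
yy=(B-A)[:2]/np.linalg.norm((B-A)[:2]); xx=np.array([yy[1],-yy[0]])
print("xaxis",xx,"yaw",np.arctan2(xx[1],xx[0]))
for n,a in {"lintel":(P(447,45,.084),P(420,525,.084)),"stop":(P(624,95,.017),P(606,555,.017)),"rearroof":(P(75,45,.084),P(38,530,.084)),"deckseam":(P(482,280,.012),P(464,540,.012))}.items():
    d=(a[0]-a[1])[:2]; print(n,a,np.linalg.norm(d),"yaw",np.arctan2(-d[1],d[0])and np.arctan2(d[0],-d[1]))
o=_m[:2]+0.14*xx; print("origin",o)
f=lambda p:((p[:2]-o)@xx,(p[:2]-o)@yy)
print("ring",P(261,396,.018),f(P(261,396,.018)))
for p in (P(624,95,.017),P(606,555,.017),P(447,45,.084),P(420,525,.084),P(75,45,.084),P(38,530,.084)): print(f(p))
# ring via scene cam
o2=spot_in("scene","ring")
for q in o2: print(q['at'],q['p'],f(np.array(q['at'])))
d=np.load("pics/top0d.npy"); print("depth z ring",[world("top",u,v,d[v,u])[2].round(3) for u,v in ((165,272),(180,270),(170,264),(172,280),(172,273))])
E
```

```text
front corners [0.61093681 0.03337349 0.012     ] [0.41266073 0.02806033 0.012     ] 0.19834725661497657
xaxis [-0.02678717  0.99964116] yaw 1.5975867040785925
lintel (array([0.60824484, 0.14737625, 0.084     ]), array([0.41447797, 0.14286821, 0.084     ])) 0.1938193033865289 yaw 1.5940573842863761
stop (array([0.6076951 , 0.08673417, 0.017     ]), array([0.41232533, 0.08164549, 0.017     ])) 0.19543603246155392 yaw 1.596836833073373
rearroof (array([0.6031589 , 0.29099805, 0.084     ]), array([0.40764416, 0.28477421, 0.084     ])) 0.19561377634012003 yaw 1.6026186619021956
deckseam (array([0.52655471, 0.13966279, 0.012     ]), array([0.41709474, 0.13883509, 0.012     ])) 0.10946309857288641 yaw 1.5783579178941016Traceback (most recent call last):
  File "<stdin>", line 8, in <module>
NameError: name '_m' is not defined
```

```bash
sed -i 's/^_m.*$/yy=(B-A)[:2]\/np.linalg.norm((B-A)[:2]); xx=np.array([yy[1],-yy[0]]); o=(A+B)[:2]\/2+0.14*xx\ndef f(p):\n    p=np.asarray(p); return np.array([(p[:2]-o)@xx,(p[:2]-o)@yy]).round(4)/' h.py
python3 - <<'E'
from h import *
print(o,xx)
print("ring",P(261,396,.018),f(P(261,396,.018)))
for p in (P(624,95,.017),P(606,555,.017),P(447,45,.084),P(420,525,.084),P(75,45,.084),P(38,530,.084)): print(f(p))
E
python3 -m creep '0.16 -0.12 0 0 0 0.02 0; 0.36 -0.27 0.1 0 0 0.063 0; 0.52 -0.39 0.1 0 0 0.063 0; 0.62 -0.468 0.1 0 0 0.063 0; 0.62 -0.468 0.1 0 0 0.063 0; 0.62 -0.468 0.1 0 0 0.063 0; 0.62 -0.468 0.1 0 0 0.063 0'
```

```text
[0.50804856 0.17066667] [-0.02678717  0.99964116]
ring [0.47328944 0.22287731 0.018     ] [0.0531 0.0333]
[-0.0866 -0.0974]
[-0.0864  0.0981]
[-0.026  -0.0995]
[-0.0253  0.0943]
[ 0.1177 -0.0983]
[0.1168 0.0973]
t: 1.58
eef_pos: [0.3147, -0.4137, 0.2742]
tool_rot: [[0.983, 0.184, 0.0], [0.184, -0.983, -0.001], [0.0, 0.001, -1.0]]
force: [-0.1, -1.1, -0.4]
grip_width: 0.0855
```

```bash
python3 -m creep '0.15 -0.14 0 0 0 0 0; 0.3 -0.28 0.05 0 0 0 0; 0.45 -0.42 0.15 0 0 0 0; 0.57 -0.532 0.25 0 0 0 0; 0.57 -0.532 0.35 0 0 0 0; 0.57 -0.532 0.48 0 0 0 0; 0.57 -0.532 0.58 0 0 0 0; 0.57 -0.532 0.63 0 0 0 0; 0.57 -0.532 0.652 0 0 0 0; 0.57 -0.532 0.652 0 0 0 0'
python3 - <<'E'
from h import *
r,d=camera("scene"); cv2.imwrite("pics/s1.png",cv2.resize(r[100:300,180:400,::-1],None,fx=3,fy=3))
E
```

```text
t: 2.82
eef_pos: [0.4538, -0.2246, 0.0787]
tool_rot: [[0.983, 0.185, 0.001], [0.185, -0.983, -0.0], [0.001, 0.001, -1.0]]
force: [0.3, -0.4, 1.0]
grip_width: 0.0851
```

View pics/s1.png

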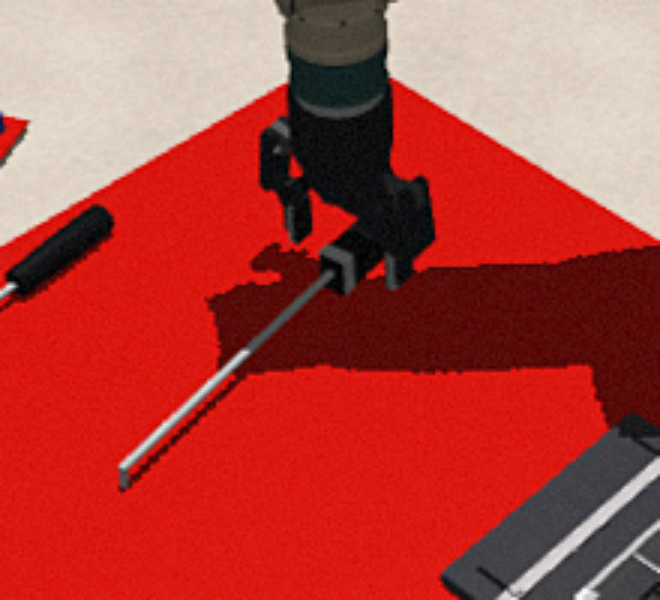

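The handle is at (340,260) between the two fingers at (297,215) and (400,265). I'll close the gripper.

```bash
python3 -m creep '0 0 0 0 0 0 0.4; 0 0 0 0 0 0 0.6;0 0 0 0 0 0 0.8;0 0 0 0 0 0 1;0 0 0 0 0 0 1;0 0 0 0 0 0 1;0 0 0 0 0 0 1' 80
```

```text
t: 3.75
eef_pos: [0.4541, -0.2244, 0.079]
tool_rot: [[0.983, 0.186, 0.001], [0.186, -0.983, -0.001], [0.001, 0.001, -1.0]]
force: [-0.2, -0.5, 5.3]
grip_width: 0.0227
```

```bash
python3 -m creep '0 0 -0.05 0 0 0 1;0 0 -0.15 0 0 0 1;0 0 -0.25 0 0 0 1;0 0 -0.33 0 0 0 1;0 0 -0.33 0 0 0 1;0 0 -0.33 0 0 0 1'
python3 - <<'E'
from h import *
s=read_state(); print(s['force'],s['wrist_torque'],s['eef_pos'])
for n in("scene","top"):
    r,d=camera(n); cv2.imwrite(f"pics/{n}2.png",r[...,::-1]); np.save(f"pics/{n}2d.npy",d)
    for a in spot_in(n,"hook_tip")[:2]: print(n,a)
r=cv2.imread("pics/scene2.png");t=cv2.imread("pics/top2.png")
a=cv2.resize(r[60:260,180:380],(400,400)); b=cv2.resize(t[130:330,300:500],(400,400)); cv2.imwrite("pics/m2.png",np.hstack([a,b]))
E
```

```text
t: 4.5
eef_pos: [0.4527, -0.2233, 0.1764]
tool_rot: [[0.983, 0.186, -0.002], [0.186, -0.983, 0.001], [-0.001, -0.001, -1.0]]
force: [-0.1, 0.2, -1.7]
grip_width: 0.0225
[-0.11214703  0.19999541 -1.65234912] [-0.0047157   0.02195599  0.0079465 ] [ 0.45265873 -0.22334112  0.17639443]
scene {'at': [0.5184, -0.2064, 0.1213], 'p': 0.74}
scene {'at': [0.5169, 0.1782, 0.0125], 'p': 0.65}
top {'at': [0.6151, -0.1916, 0.1158], 'p': 0.76}
```

View pics/m2.png

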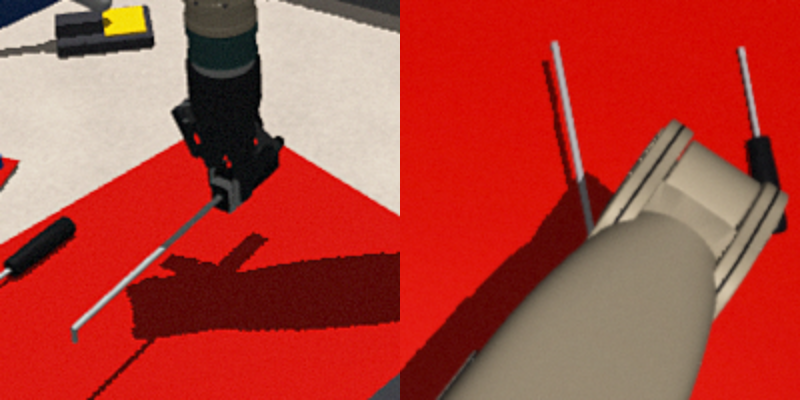

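```bash
python3 - <<'E'
from h import *
s=read_state(); tcp=s['eef_pos'];R=s['tool_rot']
for n,reg in(("top",(145,240,360,410)),("scene",(150,245,205,300))):
    r=cv2.imread(f"pics/{n}2.png"); d=np.load(f"pics/{n}2d.npy")
    v,u=np.mgrid[reg[0]:reg[1],reg[2]:reg[3]]; v,u=v.ravel(),u.ravel()
    W=world(n,u,v,d[v,u]); k=(W[:,2]>.07)&(W[:,2]<.16); T=(W[k]-tcp)@R
    k2=(abs(T[:,1])<.02)&(T[:,0]>.05); T=T[k2]; uu=u[k][k2];vv=v[k][k2]
    for a in np.arange(.06,.28,.03):
        q=T[(T[:,0]>a)&(T[:,0]<a+.03)]; 
        if len(q): print(n,a.round(2),len(q),np.median(q,0).round(4))
    i=np.argmax(T[:,0]); print("far",T[i],uu[i],vv[i]); j=np.argmax(T[:,2]);print("low",T[j])
E
```

```text
top 0.06 15 [ 0.0872 -0.0009  0.057 ]
top 0.09 58 [ 0.1045 -0.0018  0.0555]
top 0.12 60 [ 0.1342 -0.0013  0.0565]
top 0.15 57 [ 0.1645 -0.002   0.0568]
top 0.18 57 [ 0.1945 -0.0024  0.056 ]
top 0.21 54 [ 0.2245 -0.0023  0.0561]
top 0.24 40 [ 0.2501 -0.0027  0.0568]
far [ 0.26096696 -0.00221828  0.05831998] 377 150
low [ 0.26034865 -0.00448118  0.07753586]
scene 0.06 38 [ 0.0734 -0.0022  0.0576]
scene 0.09 41 [ 0.1034 -0.0028  0.0574]
scene 0.12 42 [ 0.1369 -0.003   0.0576]
scene 0.15 42 [ 0.1654 -0.0032  0.0565]
scene 0.18 46 [ 0.1949 -0.0034  0.0569]
scene 0.21 49 [ 0.225  -0.0037  0.0572]
scene 0.24 55 [ 0.2573 -0.0038  0.0596]
far [ 0.26535532 -0.00613492  0.0649065 ] 216 229
low [ 0.26118403 -0.00276636  0.07629756]
```

```bash
python3 -m creep '0.02 0.03 0 0 0 -0.1 1;0.04 0.05 0 0 0 -0.21 1;0.06 0.07 0 0 0 -0.32 1;0.08 0.1 0 0 0 -0.43 1;0.1 0.14 0 0 0 -0.54 1;0.102 0.14 0 0 0 -0.65 1;0.102 0.14 0 0 0 -0.76 1;0.102 0.14 0.05 0 0 -0.85 1;0.102 0.14 0.13 0 0 -0.893 1;0.102 0.14 0.2 0 0 -0.893 1;0.102 0.14 0.218 0 0 -0.893 1;0.102 0.14 0.218 0 0 -0.893 1;0.102 0.14 0.218 0 0 -0.893 1'
python3 - <<'E'
from h import *
s=read_state(); tcp=s['eef_pos'];R=s['tool_rot']; print(tcp,R[:,0])
for n,reg in(("top",(190,320,180,340)),("scene",(180,330,280,460))):
    r,d=camera(n); cv2.imwrite(f"pics/{n}3.png",r[...,::-1]); np.save(f"pics/{n}3d.npy",d)
    v,u=np.mgrid[reg[0]:reg[1],reg[2]:reg[3]]; v,u=v.ravel(),u.ravel()
    W=world(n,u,v,d[v,u]); T=(W-tcp)@R
    k=(W[:,2]>.03)&(abs(T[:,1])<.02)&(T[:,0]>.05)&(T[:,0]<.28); T=T[k];W=W[k]
    for a in (.08,.12,.16,.20,.24):
        q=(T[:,0]>a)&(T[:,0]<a+.04)
        if q.any(): print(n,a,q.sum(),np.median(T[q],0).round(4),np.median(W[q],0).round(4),f(np.median(W[q],0)))
    if len(T): i=np.argmax(T[:,0]); print("far",T[i],W[i],f(W[i]))
r=cv2.imread("pics/scene3.png");t=cv2.imread("pics/top3.png")
a=cv2.resize(r[170:370,300:500],(400,400)); b=cv2.resize(t[170:370,120:320],(400,400)); cv2.imwrite("pics/m3.png",np.hstack([a,b]))
E
```

```text
t: 6.32
eef_pos: [0.492, -0.2599, 0.1128]
tool_rot: [[-0.019, 1.0, 0.001], [1.0, 0.019, -0.001], [-0.001, 0.001, -1.0]]
force: [-0.3, -0.4, -1.1]
grip_width: 0.0226
[ 0.49195969 -0.2599266   0.11275303] [-1.87514314e-02  9.99823754e-01 -9.19267812e-04]
top 0.12 14 [ 0.1561 -0.0021  0.0558] [ 0.487  -0.104   0.0568] [-0.274   0.0284]
top 0.16 79 [ 0.1812 -0.0015  0.0564] [ 0.4872 -0.0789  0.0562] [-0.2489  0.0275]
top 0.2 83 [ 0.2199 -0.0019  0.057 ] [ 0.4859 -0.0401  0.0556] [-0.2101  0.0278]
top 0.24 45 [ 0.2509 -0.003   0.0565] [ 0.4842 -0.0092  0.056 ] [-0.1792  0.0286]
far [ 0.2613858  -0.00498449  0.07166633] [0.48216937 0.00125554 0.04084001] [-0.1687  0.0304]
scene 0.08 44 [0.1003 0.0011 0.0584] [ 0.4913 -0.1597  0.0543] [-0.3298  0.0256]
scene 0.12 54 [0.141  0.001  0.0576] [ 0.4906 -0.119   0.055 ] [-0.2891  0.0252]
scene 0.16 54 [0.1813 0.0015 0.0574] [ 0.4901 -0.0787  0.0552] [-0.2488  0.0246]
scene 0.2 55 [0.2191 0.0008 0.0579] [ 0.4889 -0.0409  0.0546] [-0.211   0.0248]
scene 0.24 47 [0.2566 0.0006 0.0587] [ 0.4878 -0.0033  0.0538] [-0.1734  0.0249]
far [ 0.26371217 -0.00171842  0.07460499] [0.48539512 0.00364012 0.03790347] [-0.1664  0.0271]
```

View pics/m3.png

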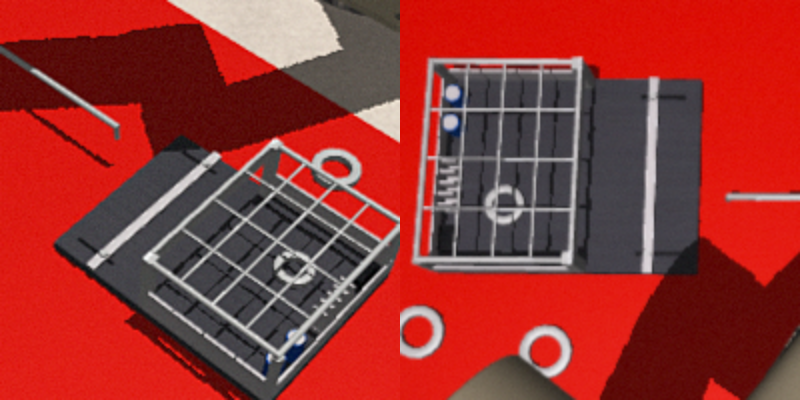

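Everything lines up: the hook is at (118,128) in the left half, in front of the stop bar, and the ring at (294,266) is still behind the guard. I'll move the tip in over the ring.

```bash
python3 -m creep '0.07 -0.006 0 0 0 0 1;0.15 -0.013 0 0 0 0 1;0.23 -0.015 0 0 0 0 1;0.31 -0.016 0 0 0 0 1;0.39 -0.017 0 0 0 0 1;0.47 -0.017 0 0 0 0 1;0.55 -0.018 0 0 0 0 1;0.63 -0.018 0 0 0 0 1;0.7 -0.019 0 0 0 0 1;0.743 -0.019 0 0 0 0 1;0.743 -0.019 0 0 0 0 1;0.743 -0.019 0 0 0 0 1'
python3 - <<'E'
from h import *
s=read_state(); print(s['eef_pos'],s['tool_rot'][:,0],s['force'])
for n in("top","scene"):
    r,d=camera(n); cv2.imwrite(f"pics/{n}4.png",r[...,::-1]); np.save(f"pics/{n}4d.npy",d)
r=cv2.imread("pics/scene4.png");t=cv2.imread("pics/top4.png")
a=cv2.resize(r[250:350,400:500],(400,400),interpolation=cv2.INTER_CUBIC); b=cv2.resize(t[220:320,130:230],(400,400),interpolation=cv2.INTER_CUBIC); cv2.imwrite("pics/m4.png",np.hstack([a,b]))
E
```

```text
t: 7.92
eef_pos: [0.4815, -0.0369, 0.112]
tool_rot: [[-0.019, 1.0, 0.0], [1.0, 0.019, -0.0], [-0.0, 0.0, -1.0]]
force: [0.1, -0.4, -2.4]
grip_width: 0.0229
[ 0.48149095 -0.03688872  0.11201523] [-1.87800507e-02  9.99823536e-01 -4.54136038e-04] [ 0.0618746  -0.39377534 -2.42593023]
```

View pics/m4.png

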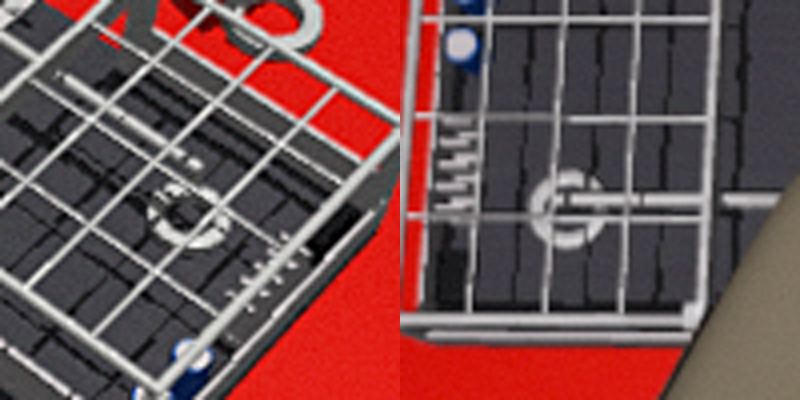

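```bash
python3 - <<'E'
from h import *
print("ring top",f(onz("top",172,272,.02)),f(onz("top",172.2,272.5,.02)))
print("rodend top",f(onz("top",168.3,270,.052)))
# scene: ring centre (190,213)/4, rod end (198,165)/4 , 
print("ring scene",f(onz("scene",400+190/4,250+213/4,.02)),"end scene",f(onz("scene",400+200/4,250+166/4,.045)))
s=read_state();print("tip kin",f(s['eef_pos']+s['tool_rot']@np.array([.259,-.003,.077])))
for n,reg in(("top",(255,285,160,215)),("scene",(260,300,410,465))):
    d=np.load(f"pics/{n}4d.npy"); v,u=np.mgrid[reg[0]:reg[1],reg[2]:reg[3]]; v,u=v.ravel(),u.ravel()
    W=world(n,u,v,d[v,u]); k=(W[:,2]>.03)&(W[:,2]<.065); Q=np.array([f(p) for p in W[k]])
    i=np.argsort(Q[:,0])[-6:]; print(n,k.sum(),np.c_[Q[i],W[k][i,2]].round(4).tolist())
    k=(W[:,2]>.016)&(W[:,2]<.025); Q=np.array([f(p) for p in W[k]]); Q=Q[(abs(Q[:,0]-.053)<.03)&(abs(Q[:,1]-.033)<.03)]; print("ring px",len(Q),Q.min(0),Q.max(0),cv2.minEnclosingCircle(Q.astype(np.float32)))
E
```

```text
ring top [0.0531 0.0327] [0.0526 0.0337]
rodend top [0.0527 0.034 ]
ring scene [0.0559 0.0306] end scene [0.0512 0.0387]
tip kin [0.0518 0.0326]
top 135 [[0.0501, 0.033, 0.0575], [0.0502, 0.0348, 0.0565], [0.0505, 0.0309, 0.0565], [0.0511, 0.0348, 0.0447], [0.0519, 0.0355, 0.0491], [0.052, 0.0328, 0.0329]]
ring px 174 [0.0291 0.0055] [0.0775 0.0564] ((0.05400000140070915, 0.02914999984204769), 0.03171601518988609)
scene 295 [[0.0536, 0.0294, 0.0547], [0.0542, 0.0339, 0.0351], [0.0546, 0.0274, 0.045], [0.0547, 0.0292, 0.0497], [0.0551, 0.0296, 0.0465], [0.0554, 0.0299, 0.0434]]
ring px 35 [0.0345 0.0286] [0.0581 0.05  ] ((0.04670000076293945, 0.03930000215768814), 0.015734896063804626)
```

```bash
python3 -m creep '0.01 0 0 0 0 0 1;0.01 0 0.02 0 0 0 1;0.01 0 0.035 0 0 0 1;0.01 0 0.043 0 0 0 1;0.01 0 0.043 0 0 0 1;0.01 0 0.043 0 0 0 1' ; python3 -m creep '0 0 0.005 0 0 0 1;0 0 0.009 0 0 0 1;0 0 0.012 0 0 0 1;0 0 0.012 0 0 0 1;0 0 0.012 0 0 0 1'
```

```text
t: 8.78
eef_pos: [0.4815, -0.0338, 0.0991]
tool_rot: [[-0.019, 1.0, 0.0], [1.0, 0.019, -0.0], [-0.0, 0.0, -1.0]]
force: [-0.7, 0.6, -1.7]
grip_width: 0.0224
t: 9.4
eef_pos: [0.4814, -0.0338, 0.0954]
tool_rot: [[-0.019, 1.0, 0.0], [1.0, 0.019, -0.0], [-0.0, 0.0, -1.0]]
force: [-0.8, -0.1, -1.7]
grip_width: 0.0227
```

```bash
python3 -m creep '0 0 0.003 0 0 0 1;0 0 0.006 0 0 0 1;0 0 0.009 0 0 0 1;0 0 0.010 0 0 0 1;0 0 0.010 0 0 0 1;0 0 0.010 0 0 0 1'
python3 - <<'E'
from h import *
for i in range(3):
    r,d=camera("top"); s=read_state(); print(s['force'].round(2),s['wrist_torque'].round(3),s['eef_pos'])
cv2.imwrite("pics/top5.png",r[...,::-1])
r,d=camera("scene");cv2.imwrite("pics/scene5.png",r[...,::-1])
E
```

```text
t: 10.15
eef_pos: [0.4814, -0.0337, 0.0924]
tool_rot: [[-0.019, 1.0, 0.0], [1.0, 0.019, 0.0], [0.0, 0.0, -1.0]]
force: [-0.2, -1.1, -1.8]
grip_width: 0.0225
[-0.01 -0.71 -2.58] [ 0.033 -0.006 -0.019] [ 0.48139841 -0.03375268  0.09242499]
[ 0.48 -0.43 -2.51] [ 0.019 -0.023 -0.027] [ 0.48140261 -0.03377087  0.09245439]
[-0.09  0.56 -2.06] [ 0.002 -0.002  0.044] [ 0.48141268 -0.03375975  0.092467  ]
```

```bash
python3 -m creep '-0.012 0 0 0 0 0 1;-0.025 0 0 0 0 0 1;-0.04 0 0 0 0 0 1;-0.06 0 0 0 0 0 1;-0.08 0 0 0 0 0 1;-0.1 0 0 0 0 0 1;-0.12 0.001 0 0 0 0 1;-0.14 0.001 0 0 0 0 1;-0.16 0.001 0 0 0 0 1;-0.18 0.001 0 0 0 0 1;-0.2 0.002 0 0 0 0 1;-0.22 0.002 0 0 0 0 1;-0.24 0.002 0 0 0 0 1;-0.26 0.002 0 0 0 0 1;-0.28 0.002 0 0 0 0 1;-0.3 0.003 0 0 0 0 1;-0.32 0.003 0 0 0 0 1;-0.335 0.003 0 0 0 0 1;-0.345 0.003 0 0 0 0 1;-0.35 0.003 0 0 0 0 1'
python3 - <<'E'
from h import *
F=[]
for i in range(3):
    r,d=camera("top"); s=read_state(); F.append(s['force'])
print(np.mean(F,0),s['eef_pos'],"tip",f(s['eef_pos']+s['tool_rot']@np.array([.259,-.003,.077])))
cv2.imwrite("pics/top6.png",r[...,::-1])
r2,d=camera("scene");cv2.imwrite("pics/scene6.png",r2[...,::-1])
a=cv2.resize(r2[200:350,330:480,::-1],(400,400),interpolation=cv2.INTER_CUBIC); b=cv2.resize(r[190:320,150:280,::-1],(400,400),interpolation=cv2.INTER_CUBIC); cv2.imwrite("pics/m6.png",np.hstack([a,b]))
E
```

```text
t: 12.85
eef_pos: [0.4843, -0.1389, 0.0924]
tool_rot: [[-0.019, 1.0, 0.0], [1.0, 0.019, 0.0], [0.0, 0.0, -1.0]]
force: [0.7, 0.4, -2.7]
grip_width: 0.0226
[-0.63945653  0.31779388 -1.42566422] [ 0.48427773 -0.13877757  0.09243684] tip [-0.0497  0.033 ]
```

View pics/m6.png

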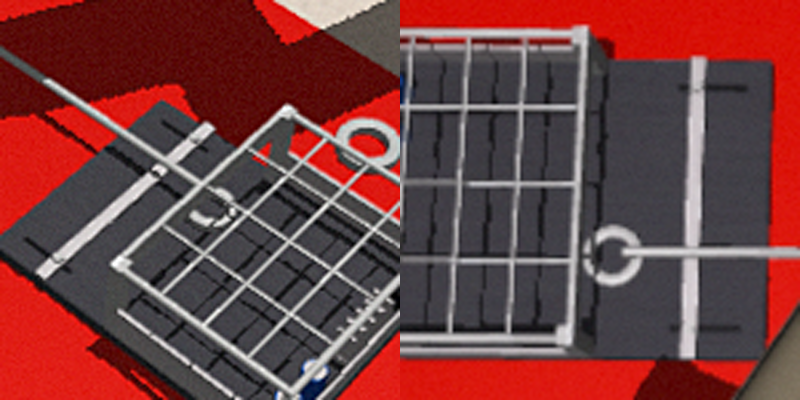

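The ring is out on the apron at (612,255) in the right half, about 27 mm short of the bar. I'll close most of that gap and then feel for the bar.

```bash
cat > q.py <<'E'
from h import *
F=[];T=[]
for i in range(4):
    camera("top"); s=read_state(); F.append(s['force']);T.append(s['wrist_torque'])
print("F",np.mean(F,0).round(2),"T",np.mean(T,0).round(3),s['eef_pos'].round(4),"tip",f(s['eef_pos']+s['tool_rot']@np.array([.259,-.003,.077])))
E
python3 q.py
python3 -m creep '-0.015 0 0 0 0 0 1;-0.03 0 0 0 0 0 1;-0.045 0 0 0 0 0 1;-0.06 0 0 0 0 0 1;-0.068 0 0 0 0 0 1;-0.07 0 0 0 0 0 1;-0.07 0 0 0 0 0 1'; python3 q.py
```

```text
F [ 0.39  0.22 -1.64] T [ 0.026  0.017 -0.008] [ 0.4843 -0.1387  0.0924] tip [-0.0496  0.033 ]
t: 14.12
eef_pos: [0.4847, -0.1598, 0.0925]
tool_rot: [[-0.019, 1.0, 0.0], [1.0, 0.019, -0.0], [-0.0, 0.0, -1.0]]
force: [-0.2, 0.6, -2.0]
grip_width: 0.0225
F [-0.34  0.24 -1.9 ] T [0.049 0.004 0.002] [ 0.4846 -0.1597  0.0924] tip [-0.0706  0.0332]
```

```bash
python3 -m creep '-0.002 0 0 0 0 0 1;-0.004 0 0 0 0 0 1;-0.005 0 0 0 0 0 1;-0.005 0 0 0 0 0 1'; python3 q.py
```

```text
t: 14.82
eef_pos: [0.4846, -0.1612, 0.0924]
tool_rot: [[-0.019, 1.0, -0.0], [1.0, 0.019, 0.0], [0.0, -0.0, -1.0]]
force: [-0.1, 1.2, -1.7]
grip_width: 0.0226
F [ 0.07  0.48 -1.75] T [0.104 0.015 0.019] [ 0.4847 -0.1612  0.0924] tip [-0.0721  0.0332]
```

```bash
python3 -m creep '-0.002 0 0 0 0 0 1;-0.0035 0 0 0 0 0 1;-0.0035 0 0 0 0 0 1'; python3 q.py
```

```text
t: 15.4
eef_pos: [0.4847, -0.1623, 0.0924]
tool_rot: [[-0.019, 1.0, -0.0], [1.0, 0.019, -0.0], [-0.0, -0.0, -1.0]]
force: [0.2, 0.0, -2.1]
grip_width: 0.0225
F [-0.21 -0.07 -2.13] T [ 0.062 -0.017  0.02 ] [ 0.4847 -0.1623  0.0924] tip [-0.0732  0.0332]
```

```bash
python3 -m creep '-0.002 0 0 0 0 0 1;-0.0035 0 0 0 0 0 1;-0.0035 0 0 0 0 0 1'; python3 q.py
```

```text
t: 15.98
eef_pos: [0.4847, -0.1634, 0.0924]
tool_rot: [[-0.019, 1.0, -0.0], [1.0, 0.019, -0.0], [-0.0, -0.0, -1.0]]
force: [0.1, 0.9, -2.0]
grip_width: 0.0227
F [ 0.1   0.21 -2.13] T [0.07  0.009 0.005] [ 0.4847 -0.1633  0.0924] tip [-0.0743  0.0332]
```

```bash
python3 -m creep '-0.0025 0 0 0 0 0 1;-0.0025 0 0 0 0 0 1'; python3 q.py
```

```text
t: 16.42
eef_pos: [0.4847, -0.1641, 0.0924]
tool_rot: [[-0.019, 1.0, -0.0], [1.0, 0.019, -0.0], [0.0, -0.0, -1.0]]
force: [-0.7, 0.8, -2.7]
grip_width: 0.0225
F [ 0.08  0.38 -1.78] T [0.069 0.02  0.02 ] [ 0.4847 -0.1641  0.0924] tip [-0.075   0.0332]
```

```bash
python3 -m creep '-0.0025 0 0 0 0 0 1;-0.0025 0 0 0 0 0 1'; python3 q.py
```

```text
t: 16.88
eef_pos: [0.4847, -0.1648, 0.0924]
tool_rot: [[-0.019, 1.0, -0.0], [1.0, 0.019, 0.0], [0.0, -0.0, -1.0]]
force: [0.5, -0.5, -2.1]
grip_width: 0.0225
F [-0.11  0.59 -2.35] T [0.103 0.014 0.   ] [ 0.4847 -0.1648  0.0924] tip [-0.0757  0.0332]
```

```bash
python3 -m creep '-0.0025 0 0 0 0 0 1;-0.0025 0 0 0 0 0 1'; python3 q.py
```

```text
t: 17.32
eef_pos: [0.4845, -0.1653, 0.0923]
tool_rot: [[-0.019, 1.0, -0.0], [1.0, 0.019, 0.001], [0.001, -0.0, -1.0]]
force: [-1.1, 1.9, -1.7]
grip_width: 0.0227
F [-0.36  1.65 -1.81] T [0.344 0.071 0.069] [ 0.4846 -0.1654  0.0923] tip [-0.0762  0.0335]
```

```bash
python3 -m creep '-0.0025 0 0 0 0 0 1;-0.0025 0 0 0 0 0 1'; python3 q.py
```

```text
t: 17.77
eef_pos: [0.4844, -0.1658, 0.0922]
tool_rot: [[-0.019, 1.0, -0.001], [1.0, 0.019, 0.001], [0.002, -0.0, -1.0]]
force: [-0.7, 3.5, -2.7]
grip_width: 0.0228
F [-0.41  4.46 -1.92] T [0.897 0.044 0.054] [ 0.4845 -0.1659  0.0923] tip [-0.0767  0.0336]
```

Contact, at about 3.5 N/mm. A further 0.45 mm should give about 6 N, which I'll hold.

```bash
python3 -m creep '-0.0008 0 0 0 0 0 1;-0.0015 0 0 0 0 0 1;-0.0015 0 0 0 0 0 1;-0.0015 0 0 0 0 0 1;-0.0015 0 0 0 0 0 1'; python3 q.py
```

```text
t: 18.6
eef_pos: [0.4845, -0.1662, 0.0923]
tool_rot: [[-0.019, 1.0, -0.0], [1.0, 0.019, 0.002], [0.002, -0.0, -1.0]]
force: [-0.7, 5.2, -1.9]
grip_width: 0.0226
F [-0.27  5.15 -1.8 ] T [1.196 0.071 0.079] [ 0.4845 -0.1662  0.0923] tip [-0.077   0.0335]
```

```bash
python3 -m creep '-0.0009 0 0 0 0 0 1;-0.0009 0 0 0 0 0 1;-0.0009 0 0 0 0 0 1;-0.0009 0 0 0 0 0 1;-0.0009 0 0 0 0 0 1'; python3 q.py
```

```text
t: 19.42
eef_pos: [0.4845, -0.1664, 0.0923]
tool_rot: [[-0.019, 1.0, -0.0], [1.0, 0.019, 0.002], [0.002, -0.0, -1.0]]
force: [-0.9, 5.6, -1.7]
grip_width: 0.0227
F [-0.23  5.52 -1.54] T [1.272 0.092 0.056] [ 0.4845 -0.1664  0.0923] tip [-0.0771  0.0336]
```

```bash
python3 -m creep '0.008 0 0 0 0 0 1;0.018 0 0 0 0 0 1;0.03 0 0 0 0 0 1;0.033 0 0 0 0 0 1;0.033 0 0 0 0 0 1;0.033 0 0 0 0 0 1'; python3 q.py; python3 -m creep '0 0 -0.01 0 0 0 1;0 0 -0.03 0 0 0 1;0 0 -0.06 0 0 0 1;0 0 -0.12 0 0 0 1;0 0 -0.2 0 0 0 1;0 0 -0.28 0 0 0 1;0 0 -0.3 0 0 0 1;0 0 -0.3 0 0 0 1;0 0 -0.3 0 0 0 1'
python3 - <<'E'
from h import *
r,d=camera("top")
r2,d=camera("scene")
a=cv2.resize(r2[150:350,300:500,::-1],(400,400),interpolation=cv2.INTER_CUBIC); b=cv2.resize(r[170:370,140:340,::-1],(400,400),interpolation=cv2.INTER_CUBIC); cv2.imwrite("pics/m7.png",np.hstack([a,b]))
s=read_state();print(s['eef_pos'],s['tool_rot'])
for c in("top","scene"):
    for a in spot_in(c,"ring"): print(c,a,f(a['at']))
E
```

```text
t: 20.38
eef_pos: [0.4847, -0.1573, 0.0925]
tool_rot: [[-0.019, 1.0, 0.0], [1.0, 0.019, -0.0], [-0.0, 0.0, -1.0]]
force: [0.0, -0.1, -1.2]
grip_width: 0.0228
F [ 0.01 -0.17 -1.72] T [ 0.05   0.019 -0.029] [ 0.4846 -0.1572  0.0924] tip [-0.0681  0.0331]
t: 21.7
eef_pos: [0.4838, -0.1568, 0.1814]
tool_rot: [[-0.019, 1.0, -0.002], [1.0, 0.019, 0.001], [0.001, -0.002, -1.0]]
force: [0.6, -0.2, -1.8]
grip_width: 0.0229
[ 0.48385413 -0.15680077  0.18130358] [[-1.87436226e-02  9.99822312e-01 -2.00539579e-03]
 [ 9.99823837e-01  1.87455534e-02  9.48392084e-04]
 [ 9.85815820e-04 -1.98726621e-03 -9.99997539e-01]]
top {'at': [0.3463, 0.2966, 0.0098], 'p': 0.94} [0.1302 0.1583]
top {'at': [0.4786, 0.1025, 0.0196], 'p': 0.76} [-0.0674  0.0313]
top {'at': [0.3361, 0.1738, 0.0119], 'p': 0.56} [0.0077 0.1718]
top {'at': [0.5108, 0.1737, 0.0132], 'p': 0.56} [ 0.003  -0.0028]
scene {'at': [0.3575, 0.3007, 0.0099], 'p': 0.68} [0.134 0.147]
scene {'at': [0.3284, 0.1705, 0.0102], 'p': 0.5} [0.0046 0.1796]
```

View pics/m7.png

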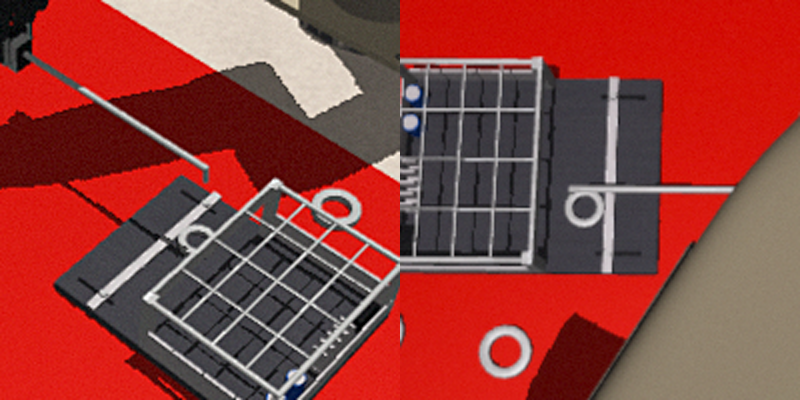

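The hook is out. The ring lies flat against the bar at chassis x≈-0.067, y≈0.031. I'll back off and swing the rod round to its first pose.

```bash
python3 -m creep '-0.1 0 0 0 0 0 1;-0.2 -0.02 0 0 0 0 1;-0.3 -0.04 0 0 0 0.05 1;-0.34 -0.05 0 0 0 0.16 1;-0.33 -0.06 0 0 0 0.27 1;-0.31 -0.07 0 0 0 0.38 1;-0.29 -0.08 0 0 0 0.49 1;-0.27 -0.09 0 0 0 0.6 1;-0.25 -0.1 0 0 0 0.71 1;-0.2235 -0.1035 0 0 0 0.82 1;-0.2235 -0.1035 0 0 0 0.893 1;-0.2235 -0.1035 0.1 0 0 0.893 1;-0.2235 -0.1035 0.2 0 0 0.893 1;-0.2235 -0.1035 0.28 0 0 0.893 1;-0.2235 -0.1035 0.31 0 0 0.893 1;-0.2235 -0.1035 0.31 0 0 0.893 1;-0.2235 -0.1035 0.31 0 0 0.893 1'; python3 q.py
```

```text
t: 24.02
eef_pos: [0.4556, -0.2253, 0.0904]
tool_rot: [[0.983, 0.186, 0.002], [0.186, -0.983, -0.001], [0.001, 0.001, -1.0]]
force: [-0.3, -0.2, -1.2]
grip_width: 0.0225
F [ 0.22 -0.3  -1.4 ] T [ 0.001  0.004 -0.01 ] [ 0.4554 -0.2251  0.0903] tip [-0.3501 -0.1921]
```

```bash
python3 -m creep '0 0 0.01 0 0 0 1;0 0 0.02 0 0 0 1;0 0 0.03 0 0 0 1;0 0 0.034 0 0 0 1;0 0 0.034 0 0 0 1;0 0 0.034 0 0 0 1'; python3 q.py
```

```text
t: 24.98
eef_pos: [0.4549, -0.2248, 0.0792]
tool_rot: [[0.983, 0.186, 0.0], [0.186, -0.983, -0.0], [0.0, 0.0, -1.0]]
force: [0.6, -0.5, -1.8]
grip_width: 0.0224
F [ 0.05  0.02 -1.89] T [ 0.01  -0.076  0.012] [ 0.4548 -0.2248  0.0792] tip [-0.3496 -0.1914]
```

```bash
python3 -m creep '0 0 0.002 0 0 0 1;0 0 0.003 0 0 0 1;0 0 0.003 0 0 0 1;0 0 0.003 0 0 0 1'; python3 q.py
```

```text
t: 25.68
eef_pos: [0.4549, -0.2248, 0.079]
tool_rot: [[0.983, 0.186, 0.0], [0.186, -0.983, -0.0], [0.0, 0.0, -1.0]]
force: [-2.0, 1.6, 5.3]
grip_width: 0.0226
F [-1.92  0.79  5.04] T [ 0.275  0.379 -0.016] [ 0.4549 -0.2248  0.079 ] tip [-0.3497 -0.1915]
```

Standing on the bench (reaction about 7 N). I'll open the gripper and lift straight up.

```bash
python3 -m creep '0 0 0 0 0 0 0.7;0 0 0 0 0 0 0.5;0 0 0 0 0 0 0.2;0 0 0 0 0 0 0;0 0 0 0 0 0 0;0 0 0 0 0 0 0;0 0 0 0 0 0 0' && python3 -m creep '0 0 -0.03 0 0 0 0;0 0 -0.1 0 0 0 0;0 0 -0.25 0 0 0 0;0 0 -0.4 0 0 0 0;0 0 -0.5 0 0 0 0;0 -0 -0.5 0 0 0 0;-0.1 0.15 -0.5 0 0 0 0;-0.2 0.3 -0.5 0 0 0 0;-0.3 0.45 -0.5 0 0 0 0;-0.3 0.45 -0.5 0 0 0 0'
python3 - <<'E'
from h import *
I=[]
for c in("scene","top"):
    r,d=camera(c); I.append(cv2.resize(r[100:420,100:500,::-1],(400,320)))
    for q in("ring","hook_rod","spool","heatsink","driver"):
        for a in spot_in(c,q)[:3]: print(c,q,a,f(a['at']))
cv2.imwrite("pics/m8.png",np.hstack(I))
E
```

```text
t: 26.75
eef_pos: [0.4548, -0.2247, 0.0783]
tool_rot: [[0.983, 0.186, -0.0], [0.186, -0.983, 0.0], [-0.0, -0.0, -1.0]]
force: [0.0, -0.3, 0.2]
grip_width: 0.0855
t: 28.0
eef_pos: [0.3899, -0.3768, 0.2274]
tool_rot: [[0.984, 0.181, -0.001], [0.181, -0.984, 0.0], [-0.001, -0.0, -1.0]]
force: [-0.6, 0.1, 1.0]
grip_width: 0.0853
scene ring {'at': [0.3544, 0.3006, 0.0114], 'p': 0.79} [0.134  0.1501]
scene ring {'at': [0.3288, 0.1712, 0.0108], 'p': 0.69} [0.0053 0.1792]
scene ring {'at': [0.4651, -0.2177, 0.0233], 'p': 0.42} [-0.3871  0.0533]
scene hook_rod {'at': [0.4619, -0.215, 0.0245], 'p': 0.55} [-0.3843  0.0565]
scene spool {'at': [0.7719, 0.0835, 0.0381], 'p': 0.9} [-0.0942 -0.2614]
scene heatsink {'at': [0.7329, 0.2568, 0.0204], 'p': 0.57} [ 0.0801 -0.2271]
scene driver {'at': [0.6216, -0.3922, 0.0157], 'p': 0.75} [-0.5657 -0.0984]
scene driver {'at': [0.4661, -0.2156, 0.0252], 'p': 0.39} [-0.385   0.0523]
top ring {'at': [0.35, 0.2982, 0.0104], 'p': 0.74} [0.1317 0.1546]
top ring {'at': [0.3354, 0.1754, 0.012], 'p': 0.73} [0.0094 0.1725]
top ring {'at': [0.4789, 0.1005, 0.0205], 'p': 0.63} [-0.0694  0.031 ]
top hook_rod {'at': [0.4519, -0.2254, 0.0345], 'p': 0.91} [-0.3944  0.0667]
top spool {'at': [0.7605, 0.0776, 0.0332], 'p': 0.72} [-0.0998 -0.2499]
top heatsink {'at': [0.7285, 0.2531, 0.0234], 'p': 0.91} [ 0.0765 -0.2226]
top driver {'at': [0.6087, -0.3965, 0.0206], 'p': 0.76} [-0.5697 -0.0854]
top driver {'at': [0.5136, 0.1738, 0.0113], 'p': 0.55} [ 0.003  -0.0056]
top driver {'at': [0.4804, 0.1005, 0.0196], 'p': 0.24} [-0.0694  0.0295]
```

View pics/m8.png

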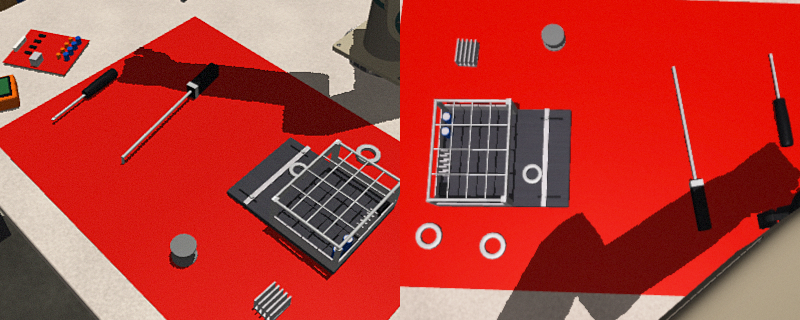

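The rod stands at its first place (690,150 in the right half). The ring lies flat on the apron against the bar (532,174), and the bystanders haven't moved.

```bash
python3 -c "
from plant import hand_in; print(hand_in())"
```

```text
the job is handed in; nothing more can be done
None
```

The job is done and handed in at about 28 s of the 67 s limit. `hand_in()` reports no verdict, so the result below rests on my own checks.

**Pull:** I hooked the ring inside its hole, under the guard, and drew it out until it met the stop bar. I then held about 5 N, rising to 5.3–5.8 N, for over 1.5 s by the wrist force and torque. That is slightly under the 6 N asked for and above the 4 N needed. No reading came near the 12 N or 20 N limits; forces were read between steps, not continuously.

**Ring:** The last top-camera check puts it flat on the open deck at chassis x ≈ -0.069 m, y ≈ +0.031 m, inside the allowed range. The network did not report it from the scene camera, but it shows in that picture. The gripper was never near it.

**Rod:** It stands on its handle within about 1 mm of where it started, with the hook well clear of the chassis.

**Bystanders:** The spool, heat sink and screwdriver read within about 5 mm of their starting positions, which is camera noise.

**Disagreements:** The two cameras differed by about 4 mm sideways, so I lined up rod and ring within the same camera. The networks also gave a few low-confidence false reports, which I ignored.

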